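# Set the length stop and lock it

## Task

Set the length stop on the bench: turn its top knob until the pointer stands at the long mark, straight over the rib on the base plate. Then turn the hexagonal lock ring below it clockwise until it has seated and is firmly tight, about 1 N m, but do not force it further. The knob must stay on its mark and the four small loose things behind the stop must stay where they are.

Things in the scene. Friction and masses are not known exactly. Their poses are not given: they have to be found in the camera images.
- stop_unit: length stop, fixed: aluminium plate 110 x 110 x 12 mm, underside 3 mm above the bench, grey column 42 mm across; on its vertical axis, from below: brass washer, hexagonal lock ring, round dial 44 mm across, knob. A steel stop rod sticks out of the column to +x, 35 mm above the bench, to 78 mm from the axis, moving with the knob. Origin: on the axis, underside of plate; z up, -x to the setting
- setting_mark (a point): middle of the longer, wider mark on the dial, 18 mm from the axis towards the unit's -x, 79 mm above the bench; shorter marks every 20 degrees beside it. A dark straight rib 30 x 5 mm on the base plate runs below it to the middle of the plate's edge
- knob (a joint): angle of the knob, rad: 0 with the pointer on the long mark, growing clockwise seen from above; at the start it stands anticlockwise of the mark (negative). It turns stiffly, about 0.12 N m, stays where it is left, and its range is -1.7 to 0.6
- knob_grip (a point): centre of the knob's grip bar, on the axis 95 mm above the bench: black bar 36 mm long, 14 mm thick, its straight sides from 87 to 104 mm above the bench, standing on a round skirt 33 mm across. x axis along the bar; the pointer nose and the thin line on top are at its -x end; z up
- lock_ring_center (a point): centre of the steel hexagonal lock ring, on the axis 63 mm above the bench: 50 mm across flats, 58 mm over corners, 53 to 73 mm up. x axis square to one pair of flats (a pair every 60 degrees). Clockwise from above tightens: free (0.06 N m) for 0.5 to 1.1 rad, seats at an angle that varies and is only felt, then 8 N m/rad up to 0.5 N m, then 3 N m/rad. Let go, it springs back some 0.1 rad
- lock_washer (a joint): how far the brass spring washer (45 mm across, 3.5 mm thick, just under the lock ring) is flattened, m: 0 until the ring's turning moment passes 0.5 N m, then 1 mm per N m more; it stays flattened when the ring is let go. Tight as it should be: 0.25 to 0.85 mm (0.75 to 1.35 N m); more is over-tight. Too small to see: feel the moment
- wax_tin: open round tin of pale wax, 47 mm across, 12 mm high, loose behind the stop; origin: centre of its underside
- black_cap: black screw cap, 36 mm across, 19 mm high, loose behind the stop; origin: centre of its underside
- red_block: red magnet block, 16 x 29 x 44 mm, loose behind the stop; origin: centre of its underside
- slide_grease: flat cream bottle with nozzle, 26 x 53 x 89 mm, loose behind the stop; origin: centre of its underside
- spring_lamp: fixed desk lamp behind the bench mat, left of the stop; its black shade, 230 mm across, hangs 0.45 to 0.68 m above the bench at x 0.56 to 0.79 m, y 0.05 to 0.28 m: keep the arm's elbow and forearm clear when swinging across from the left (draw the arm in first). Origin: its foot on the bench

How it is judged:
By the outcome, as a careful person would: the job done as asked, in the order asked, and still so for the second after the job is handed in, with the robot touching nothing.
It also fails if it takes over 58 s, if anything falls off the work surface, if the arm or the gripper's body presses on something with over 40 N, if the wrist force passes 120 N, or if a joint passes its speed limit or range.

## Robot

A 6-joint arm with a two-finger parallel gripper is mounted at the origin on a cart in front of the work surface, level with it; the furniture and walls round the work are solid. World frame = base frame: x ahead of the robot, y to its left, z up, the work surface at z = 0. Lengths are in m, angles in rad, forces in N, time in s.
With the tool pointing down it reaches from about 0.25 to 0.775 m from the base axis. Payload 4 kg.
Tool frame: the origin (TCP) lies at the centre of the arm's flange, where the gripper is bolted on; the fingertips stand 199 mm ahead of it and the grasp point (between the pads) lies 180 mm ahead of it; z points along the fingers, y is the line along which they close (so a half turn about z gives the same grasp; the last joint's range is limited). The gripper opens to 94 mm and grips with 3 to 60 N. Pads are 16 mm wide; open, the fingers measure 119 mm over their backs; the gripper's body (75 mm by 177 mm) begins 78 mm behind the grasp point.
Start: joints at [1.185, 0.087, 1.371, -0, 1.684, -0.103], TCP at [0.153, 0.528, 0.405] pointing down, gripper open.
Joint ranges: [-3.1, 3.1], [-0.76, 2.03], [0.27, 2.55], [-1.08, 4.22], [0.17, 2.65], [-2.57, 2.57]. Speed limits (rad/s): [2.79, 2.79, 3.14, 3.14, 3.14, 3.14].

## Interface

Orientations are given as [roll, pitch, yaw] about the fixed x, y, z axes, in that order (R = Rz(yaw) Ry(pitch) Rx(roll)).
In Python, from bench import robot, eyes, models gives the robot as it stands.
- The arm moves only by the tool step_arm, never from a script. Its argument "commands" is a list that holds one entry, the list of rows, each a list of 7 numbers: the shift along the tool's x, y, z in mm, then the turn, a rotation vector about the tool's x, y, z in rad, then the finger opening in mm, from 0 to 94. In form: [[[tx, ty, tz, wx, wy, wz, gripper], ...]]. A call has 1 to 20 rows; each row shifts and turns the commanded pose from where the row before left it, along the tool's axes as they then stand; what a row does not reach is not made up. A row lasts 1/8 s, in which the tool goes at most 62.5 mm and 10.7 degrees, less where a joint would pass 70% of its speed; a pose out of reach is approached as far as the arm can. A call is refused whole if a number of a shift passes 62.5 or a number of a turn 0.188, either way. A call with a gripper value outside its range is refused whole. The fingers move at their own pace and stop on an object; the grip force is fixed at half the most. Time passes only in rows, so rows that do not move let the fingers close. It gives the time, the measured TCP pose, the force, the opening and the grip force at its end, in the units of the state.
- robot.get_obs(): the state, without advancing time (a new reading comes with each control period).
- eyes.snapshot(name): name is "scene" or "top" or "wrist"; returns a dict with "color" (420x560x3 uint8, red, green, blue), "camera_matrix" (3x3 intrinsics, pixels), "D" ([k1, k2, p1, p2, k3] as OpenCV has them; the pictures are not rectified), "eye" and "rotation" of the camera in the world; the wrist camera has in their place "tool_from_camera" (4x4, takes a point from camera to tool coordinates, whose origin is the TCP and whose axes are the flange's). Camera axes: x right, y up, looking along -z (the intrinsics and any distortion apply to the point x, -y, -z); pixel columns grow to the right and rows downward; lengths in m; the calibration is good to about 2 mm. A picture is of the moment at which its call begins: read the wrist's pose just before it. There is no depth.
- robot.close_job(): hands the job in; it is judged then, once.
Trained networks look in a picture, given as the dict that the camera call returned (one of the last four; its "shot" number tells which), for a name from the list of things; names that differ only in an ending like _2 or _b are one class to them, and where a whole thing is asked for, a point or a joint stands for the part that bears it (a point fixed in the world has none). Each returns a list of dicts, best first, with "confidence" (0 to 1); they miss things now and then, are a little off and sometimes report something else, mostly with a low value. They report only what shows in the picture. A call takes as long as a camera call.
- models.masks_of(picture, query): "mask" (420x560 bool, what is visible of it) and "xy" ([column, row] in pixels, amid what is visible of it).
- models.tip_of(picture, query): "xy" ([column, row] in pixels: a listed point, or the origin of a listed thing).
The state is a dict: "time": time; "joint_positions": joint angles; "qvel": joint speeds; "joint_torque": joint torques, N m; "tool_pos": TCP position; "ee_rot": TCP orientation; "wrist_force": force on the tool from outside, world axes, zero at the start; "wrist_torque": the same for the moment, N m; "width": finger opening in m; "finger_force": force on a finger pad.
Only numpy, scipy, OpenCV 4.12 (cv2) and the standard library are available. Lean on these libraries where they do the work, as an engineer would, in place of code of your own. Each camera call takes 0.05 s, during which the arm holds its last target. There are 200 camera calls.

## Working session

There is one attempt and no reset: what is moved stays moved. The work goes in short steps, Python scripts to look and compute and a tool call to move; the robot and the scene stay as the last step left them, time stands still between calls to the robot, and variables do not carry over. Pictures are saved under pics/ and viewed, at most 10 in all, crops included, and the job is handed in when it is done.

Besides the shell and the picture viewer there is one more tool, called after "Request:" as name([rows], argument=value, ...), one row to a line, values as JSON. step_arm: Moves the arm, as the interface text tells. Its arguments: {"type":"object","properties":{"commands":{"type":"array"}},"required":["commands"]}

```bash
mkdir -p pics; cat > h.py <<'E'
import numpy as np, cv2
from scipy.spatial.transform import Rotation as R
from bench import robot, eyes, models
def pose(o): 
    T=np.eye(4); T[:3,:3]=R.from_euler('xyz',o['ee_rot']).as_matrix() if np.size(o['ee_rot'])==3 else np.array(o['ee_rot']).reshape(3,3); T[:3,3]=o['tool_pos']; return T
def snap(n):
    o=robot.get_obs(); p=eyes.snapshot(n)
    if n=='wrist':
        C=pose(o)@np.array(p['tool_from_camera']); p['_R'],p['_e']=C[:3,:3],C[:3,3]
    else: p['_R'],p['_e']=np.array(p['rotation']),np.array(p['eye'])
    return p
def at_z(p,xy,z):
    u=cv2.undistortPoints(np.array([[xy]],float),np.array(p['camera_matrix']),np.array(p['D']))[0,0]
    d=p['_R']@np.array([u[0],-u[1],-1]); return p['_e']+d*(z-p['_e'][2])/d[2]
def pix(p,X):
    c=p['_R'].T@(np.array(X)-p['_e']); return cv2.projectPoints(np.array([[c[0],-c[1],-c[2]]]),np.zeros(3),np.zeros(3),np.array(p['camera_matrix']),np.array(p['D']))[0][0,0]
def save(p,n,crop=None,s=1):
    im=p['color'][...,::-1]
    if crop: im=im[crop[1]:crop[3],crop[0]:crop[2]]
    cv2.imwrite('pics/'+n,cv2.resize(im,None,fx=s,fy=s,interpolation=cv2.INTER_CUBIC))
E
python3 - <<'E'
from h import *
o=robot.get_obs(); print({k:np.round(v,3).tolist() for k,v in o.items()})
for n in ['scene','top']:
    p=snap(n); save(p,n+'0.png'); print(n,p['_e'])
    for q,z in [('setting_mark',.079),('knob_grip',.095),('lock_ring_center',.063),('stop_unit',.003),('wax_tin',0),('black_cap',0),('red_block',0),('slide_grease',0)]:
        t=models.tip_of(p,q)[:2]
        for a in t: print(q,np.round(a['xy'],1),round(a['confidence'],2),at_z(p,a['xy'],z).round(4))
E
```

```text
{'time': 0.0, 'joint_positions': [1.185, 0.088, 1.372, 0.0, 1.684, -0.103], 'qvel': [0.0, 0.0, 0.002, 0.001, -0.0, -0.001], 'joint_torque': [-0.001, -34.017, -30.243, 0.072, 0.033, -0.0], 'tool_pos': [0.153, 0.528, 0.404], 'ee_rot': [-3.139, -0.0, 2.859], 'wrist_force': [0.605, -0.281, -0.382], 'wrist_torque': [-0.063, 0.025, 0.052], 'finger_force': 0.0, 'width': 0.094}
scene [ 0.26146807 -0.63311973  0.64418564]Traceback (most recent call last):
  File "<stdin>", line 7, in <module>
  File "h.py", line 14, in at_z
    d=p['_R']@np.array([u[0],-u[1],-1]); return p['_e']+d*(z-p['_e'][2])/d[2]
                                                                         ~^^^
IndexError: invalid index to scalar variable.
```

```bash
python3 - <<'E'
from h import *
p=eyes.snapshot('top'); print(p['rotation'],p['eye'],p['D']); p=eyes.snapshot('scene'); print(p['rotation'])
E
```

```text
[ 0.11156712  0.00211699 -1.55400709] [ 0.57699873 -0.15563104  0.94134371] [-0.11766827  0.          0.          0.          0.        ]
[ 0.86418853  0.00970282 -0.71031773]
```

```bash
sed -i "s/p\['_R'\],p\['_e'\]=np.array(p\['rotation'\])/p['_R'],p['_e']=R.from_euler('xyz',p['rotation']).as_matrix()/" h.py
python3 - <<'E'
from h import *
for n in ['scene','top']:
    p=snap(n); save(p,n+'0.png'); print(n,p['_e'])
    for q,z in [('setting_mark',.079),('knob_grip',.095),('lock_ring_center',.063),('stop_unit',.003),('wax_tin',0),('black_cap',0),('red_block',0),('slide_grease',0)]:
        t=models.tip_of(p,q)[:2]
        for a in t: print(q,np.round(a['xy'],1),round(a['confidence'],2),at_z(p,a['xy'],z).round(4))
E
```

```text
scene [ 0.26146807 -0.63311973  0.64418564]
setting_mark [247.8 239.1] 0.85 [ 0.5899 -0.1683  0.079 ]
knob_grip [255.1 266.1] 0.28 [ 0.5512 -0.2383  0.095 ]
lock_ring_center [252.9 243.9] 0.83 [ 0.5986 -0.1709  0.063 ]
stop_unit [255.  266.2] 0.93 [ 0.5994 -0.1723  0.003 ]
stop_unit [246.9 239.7] 0.73 [ 0.6317 -0.1059  0.003 ]
wax_tin [260.2 216.7] 0.89 [ 0.698  -0.0672  0.    ]
black_cap [327.4 269. ] 0.52 [ 0.7    -0.2663  0.    ]
red_block [309.6 249.1] 0.55 [ 0.7109 -0.2064  0.    ]
slide_grease [282.7 226.2] 0.59 [ 0.7146 -0.1215  0.    ]
top [ 0.57699873 -0.15563104  0.94134371]
setting_mark [282.1 247. ] 0.91 [ 0.5851 -0.173   0.079 ]
knob_grip [282.  242.8] 0.64 [ 0.5929 -0.1723  0.095 ]
lock_ring_center [284.2 234.7] 0.75 [ 0.6095 -0.1771  0.063 ]
stop_unit [280.4 239. ] 0.57 [ 0.6025 -0.1707  0.003 ]
wax_tin [235.3 190. ] 0.91 [ 0.7055 -0.0727  0.    ]
wax_tin [300.5 189.2] 0.5 [ 0.7096 -0.2121 -0.    ]
black_cap [320.6 191.6] 0.55 [ 0.7051 -0.2552  0.    ]
red_block [301.5 186.6] 0.54 [ 0.7152 -0.2142  0.    ]
slide_grease [265.9 188.6] 0.51 [ 0.7096 -0.1381  0.    ]
slide_grease [299.5 187.7] 0.32 [ 0.7128 -0.21    0.    ]
```

View pics/scene0.png

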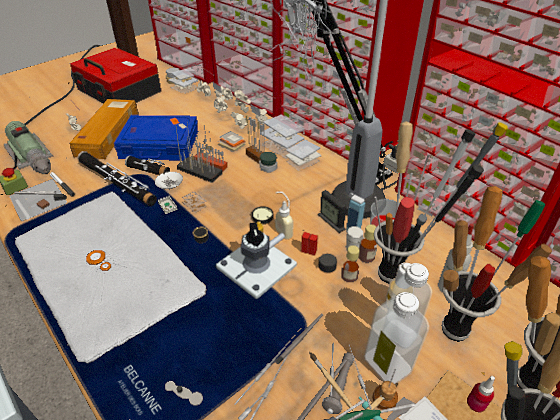

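View pics/top0.png

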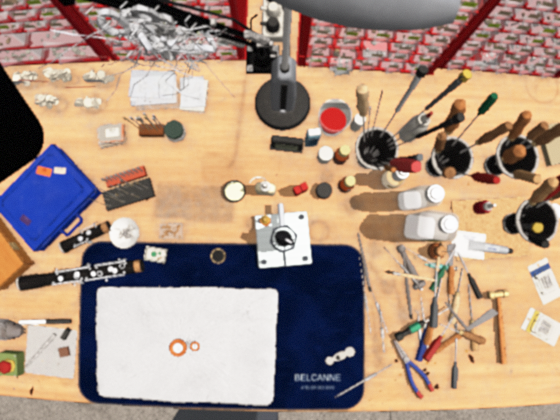

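The scene picture shows the stop near (255,250), with the four loose things behind it. In the top picture the plate is centred near (283,238), and the axis comes out at about (0.602, -0.172). Next I draw the arm in and swing across.

```bash
cat >> h.py <<'E'
def plan(wps,grip,step=45.,ts=.15):
    o=robot.get_obs(); T=pose(o); yaw=R.from_matrix(T[:3,:3]).as_euler('xyz')[2]; c=np.array([*T[:3,3],yaw]); c0=None; rows=[]
    for w in wps:
        w=np.array(w,float); n=int(max(1,np.ceil(max(np.linalg.norm(w[:3]-c[:3])*1000/step,abs(w[3]-c[3])/ts))))
        for i in range(n):
            d=(w-c)/n; y=c[3]+i*d[3]
            Rw=R.from_euler('xyz',[np.pi,0,y]).as_matrix(); t=Rw.T@d[:3]*1000
            rows.append([*t.round(1).tolist(),0,0,round(-d[3],3),grip])
        c=w
    print(len(rows),str(rows).replace(' ',''))
E
python3 - <<'E'
from h import *
print(eyes.snapshot('wrist')['tool_from_camera'].round(3))
plan([(.28,.27,.40,2.3),(.36,-.1,.40,1.3),(.56,-.165,.40,1.3)],94)
E
```

```text
[[ 0.     0.97   0.241  0.069]
 [ 1.    -0.    -0.001  0.   ]
 [-0.001  0.241 -0.97   0.02 ]
 [ 0.     0.     0.     1.   ]]
21 [[-27.6,-30.4,0.7,0,0,np.float64(0.08),94],[-30.0,-28.1,0.7,0,0,np.float64(0.08),94],[-32.1,-25.6,0.7,0,0,np.float64(0.08),94],[-34.1,-22.9,0.7,0,0,np.float64(0.08),94],[-35.8,-20.2,0.7,0,0,np.float64(0.08),94],[-37.3,-17.2,0.7,0,0,np.float64(0.08),94],[-38.5,-14.2,0.7,0,0,np.float64(0.08),94],[-36.6,-20.8,-0.0,0,0,np.float64(0.111),94],[-38.7,-16.6,-0.0,0,0,np.float64(0.111),94],[-40.3,-12.2,-0.0,0,0,np.float64(0.111),94],[-41.4,-7.7,-0.0,0,0,np.float64(0.111),94],[-42.0,-3.0,-0.0,0,0,np.float64(0.111),94],[-42.0,1.7,0.0,0,0,np.float64(0.111),94],[-41.6,6.3,0.0,0,0,np.float64(0.111),94],[-40.6,10.9,0.0,0,0,np.float64(0.111),94],[-39.2,15.3,0.0,0,0,np.float64(0.111),94],[-1.8,42.0,0.0,0,0,np.float64(-0.0),94],[-1.8,42.0,0.0,0,0,np.float64(-0.0),94],[-1.8,42.0,0.0,0,0,np.float64(-0.0),94],[-1.8,42.0,0.0,0,0,np.float64(-0.0),94],[-1.8,42.0,0.0,0,0,np.float64(-0.0),94]]
```

Request:
step_arm([
  [[-28,-30,0.7,0,0,0.08,94],[-30,-28,0.7,0,0,0.08,94],[-32,-26,0.7,0,0,0.08,94],[-34,-23,0.7,0,0,0.08,94],[-36,-20,0.7,0,0,0.08,94],[-37,-17,0.7,0,0,0.08,94],[-38.5,-14,0.7,0,0,0.08,94],[-36.6,-20.8,0,0,0,0.111,94],[-38.7,-16.6,0,0,0,0.111,94],[-40.3,-12.2,0,0,0,0.111,94],[-41.4,-7.7,0,0,0,0.111,94],[-42,-3,0,0,0,0.111,94],[-42,1.7,0,0,0,0.111,94],[-41.6,6.3,0,0,0,0.111,94],[-40.6,10.9,0,0,0,0.111,94],[-39.2,15.3,0,0,0,0.111,94],[-1.8,42,0,0,0,0,94],[-1.8,42,0,0,0,0,94],[-1.8,42,0,0,0,0,94],[-1.8,42,0,0,0,0,94]],
])

```text
time: 3.65
tool_pos: [0.5213, -0.1522, 0.3998]
ee_rot: [3.141, -0.0, 1.3]
wrist_force: [0.2, -0.4, -0.8]
width: 0.0938
finger_force: 0.0
```

Request:
step_arm([
  [[-1.8,42,10,0,0,0,94],[0,10,10,0,0,0,94],[0,0,0,0,0,0,94],[0,0,0,0,0,0,94]],
])

```text
time: 4.15
tool_pos: [0.5688, -0.167, 0.3804]
ee_rot: [3.141, -0.0, 1.3]
wrist_force: [0.5, 0.2, 0.6]
width: 0.0941
finger_force: 0.0
```

```bash
python3 - <<'E'
from h import *
o=robot.get_obs(); print(o['time'],o['tool_pos'],o['ee_rot'],o['joint_positions'])
p=snap('wrist'); 
for q,z in [('setting_mark',.079),('knob_grip',.095),('lock_ring_center',.063),('stop_unit',.003)]:
    for a in models.tip_of(p,q)[:2]: print(q,np.round(a['xy'],1),round(a['confidence'],2),at_z(p,a['xy'],z).round(4))
save(p,'w1.png')
E
```

```text
4.15 [ 0.56877387 -0.16697296  0.38041076] [ 3.14143966e+00 -5.41698123e-05  1.29989295e+00] [-3.81190836e-01  1.88110944e-01  1.30544532e+00  7.08901894e-05
  1.64789029e+00 -1.10281991e-01]
setting_mark [299.5 207. ] 0.82 [ 0.5854 -0.1726  0.079 ]
knob_grip [320.8 211. ] 0.64 [ 0.6006 -0.1759  0.095 ]
lock_ring_center [307.5 189. ] 0.71 [ 0.5959 -0.1633  0.063 ]
lock_ring_center [401.  115.9] 0.4 [ 0.6855 -0.1244  0.063 ]
```

View pics/w1.png

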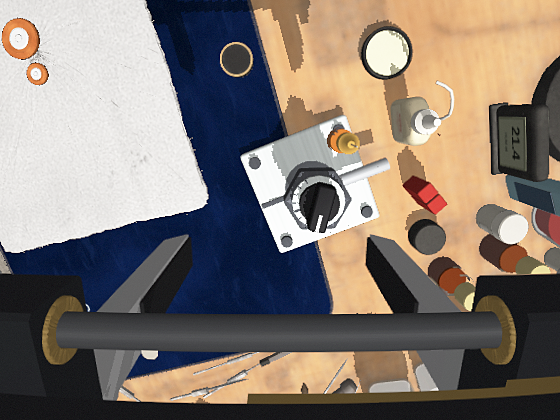

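The wrist picture shows the stop from above. The knob is at (321,207) with its white line pointing down-image at (319,220), the dark rib runs left at (272,200), and the rod points to (385,165). A brass oiler stands on the plate corner at (343,140). I'll zoom in.

```bash
python3 - <<'E'
from h import *
p=snap('wrist'); save(p,'w2.png',(235,110,395,255),5)
np.save('p1.npy',p,allow_pickle=True)
E
```

```text
(no output)
```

View pics/w2.png

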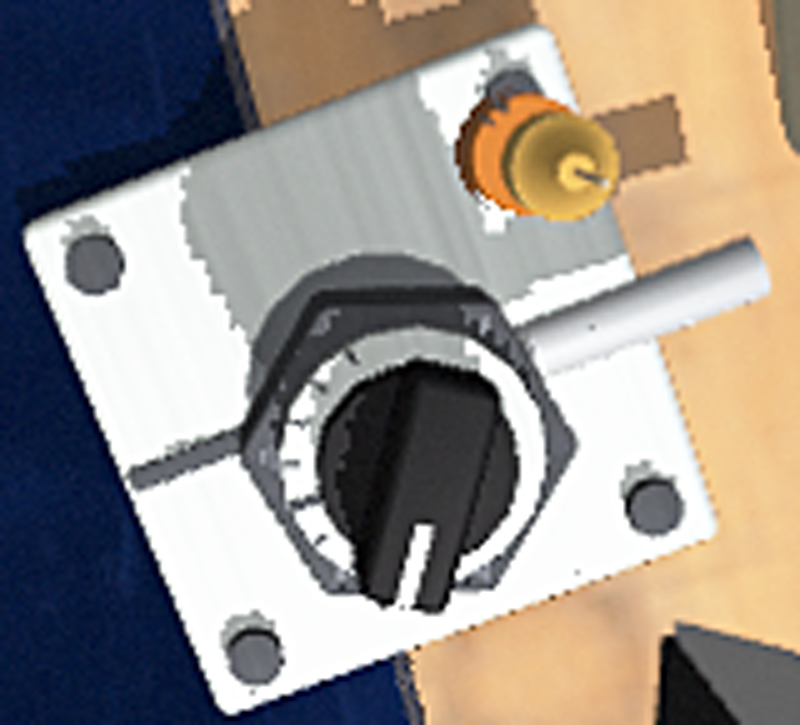

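```bash
python3 - <<'E'
from h import *
p=np.load('p1.npy',allow_pickle=True).item()
f=lambda u,v,z: at_z(p,(235+u/5-.4,110+v/5-.4),z)
C=[f(*c,.015) for c in [(28,228),(545,28),(715,535),(225,712)]]
print('corners',np.round(C,4).tolist(),'ctr',np.mean(C,0)); 
ang=lambda a,b: np.degrees(np.arctan2((b-a)[1],(b-a)[0]))
print([round(np.linalg.norm(C[i]-C[i-1]),4) for i in range(4)],'edges',ang(C[0],C[1]),ang(C[3],C[2]),ang(C[0],C[3]),ang(C[1],C[2]))
print('rib',ang(f(133,480,.015),f(243,440,.015)))
a,b,c,d=[f(*x,.104) for x in [(405,368),(368,590),(500,385),(445,605)]]
print('bar sides',ang(a,b),ang(c,d),'line',ang(f(425,525,.104),f(405,605,.104)), 'widths',np.linalg.norm(a-c))
H=[f(*x,.073) for x in [(243,447),(335,590),(490,590),(577,445),(490,295),(318,292)]]
print('hex',np.mean(H,0),[round(ang(H[i-1],H[i]),1) for i in range(6)],[round(np.linalg.norm(H[i]-H[i-1])*1000,1) for i in range(6)])
print('dial',np.mean([f(278,455,.079),f(550,455,.079)],0), np.mean([f(410,328,.079),f(410,590,.079)],0))
ctr=np.mean(C,0)
for z,uv in [(.015,(510,155)),(.04,(520,155)),(.06,(562,165)),(.08,(575,172))]: q=f(*uv,z);print('oiler',z,q,np.linalg.norm((q-ctr)[:2]))
t=snap('top'); s=snap('scene')
save(s,'s2.png',(205,190,305,305),5)
for X in [(.602,-.172,.095),(*ctr[:2],.0)]: print(pix(s,X),pix(t,X))
E
```

```text
corners [[0.5434, -0.1241, 0.015], [0.6489, -0.1139, 0.015], [0.6597, -0.2206, 0.015], [0.5536, -0.2306, 0.015]] ctr [ 0.60139487 -0.17232464  0.015     ]
[np.float64(0.107), np.float64(0.106), np.float64(0.1072), np.float64(0.1066)] edges 5.514621909725585 5.396010744413209 -84.54177658603744 -84.24214820905452
rib 4.935949940608283
bar sides -113.44174880128791 -117.28063519685323 line -117.52840307456155 widths 0.014295566242902033
hex [ 0.60146327 -0.17138853  0.073     ] [np.float64(-130.6), np.float64(-73.3), np.float64(-15.6), np.float64(46.2), np.float64(106.1), np.float64(163.6)] [np.float64(28.6), np.float64(29.4), np.float64(26.3), np.float64(28.7), np.float64(29.4), np.float64(28.1)]
dial [ 0.6015941 -0.1717139  0.079    ] [ 0.60067607 -0.17256649  0.079     ]
oiler 0.015 [ 0.63686589 -0.13542427  0.015     ] 0.05118428068170587
oiler 0.04 [ 0.63508098 -0.13332595  0.04      ] 0.05153301439130725
oiler 0.06 [ 0.63860658 -0.13471743  0.06      ] 0.05290570890127478
oiler 0.08 [ 0.63698828 -0.13399916  0.08      ] 0.052304236294844306
[254.01341662 230.64448116] [281.8996098  237.99103133]
[255.89360108 266.74570813] [281.16009562 239.59548004]
```

View pics/s2.png

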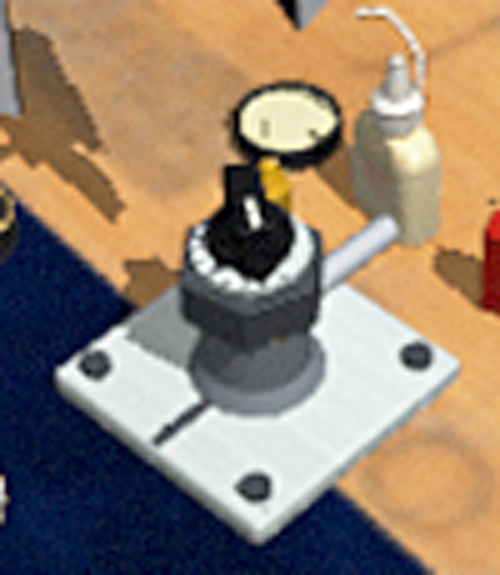

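The scene crop confirms the oiler behind the knob at crop (272,180), with rib, rod and hex ring as expected. Measurements agree:

| Quantity | Value |
|---|---|
| Axis | (0.6015, -0.172) |
| Unit yaw | 5.45° |
| Pointer | about -116° (target -174.5°) |
| Ring flats normal | 16° |

Next is the knob approach.

```bash
python3 - <<'E'
from h import *
plan([(.6015,-.172,.34,1.12),(.6015,-.172,.2895,1.12)],40,40)
E
```

```text
4 [[2.0,16.1,20.1,0,0,np.float64(0.09),40],[3.5,15.9,20.1,0,0,np.float64(0.09),40],[0.0,-0.0,25.3,0,0,np.float64(-0.0),40],[0.0,-0.0,25.3,0,0,np.float64(-0.0),40]]
```

Request:
step_arm([
  [[2,16.1,20,0,0,0.09,40],[3.5,15.9,20,0,0,0.09,40],[0,0,0,0,0,0,40],[0,0,0,0,0,0,40],[0,0,0,0,0,0,40],[0,0,17,0,0,0,40],[0,0,17,0,0,0,40],[0,0,16.5,0,0,0,40],[0,0,0,0,0,0,40]],
])

```text
time: 5.68
tool_pos: [0.6011, -0.1719, 0.2861]
ee_rot: [-3.136, 0.0, 1.12]
wrist_force: [0.1, -0.7, -0.2]
width: 0.0401
finger_force: 0.0
```

Request:
step_arm([
  [[0,0,0,0,0,0,8],[0,0,0,0,0,0,8],[0,0,0,0,0,0,8],[0,0,0,0,0,0,8],[0,0,0,0,0,0,8]],
])

```text
time: 6.3
tool_pos: [0.6015, -0.1719, 0.2901]
ee_rot: [-3.141, -0.0, 1.12]
wrist_force: [-5.6, 2.3, 4.5]
width: 0.0137
finger_force: 29.8
```

```bash
python3 - <<'E'
from h import *
o=robot.get_obs(); print({k:np.round(o[k],3).tolist() for k in ['time','tool_pos','ee_rot','wrist_force','wrist_torque','width','finger_force']})
E
```

```text
{'time': 6.3, 'tool_pos': [0.602, -0.172, 0.29], 'ee_rot': [-3.141, -0.0, 1.12], 'wrist_force': [-5.633, 2.345, 4.498], 'wrist_torque': [0.297, 1.009, 0.045], 'width': 0.014, 'finger_force': 29.787}
```

Request:
step_arm([
  [[0,0,0,0,0,0.105,8],[0,0,0,0,0,0.115,8],[0,0,0,0,0,0.115,8],[0,0,0,0,0,0.115,8],[0,0,0,0,0,0.115,8],[0,0,0,0,0,0.115,8],[0,0,0,0,0,0.115,8],[0,0,0,0,0,0.115,8],[0,0,0,0,0,0.115,8],[0,0,0,0,0,0,8],[0,0,0,0,0,0,8],[0,0,0,0,0,0,8]],
])

```text
time: 7.8
tool_pos: [0.6019, -0.1726, 0.2901]
ee_rot: [3.14, -0.001, 0.096]
wrist_force: [-2.3, -2.1, 4.8]
width: 0.0139
finger_force: 29.8
```

```bash
python3 - <<'E'
from h import *
o=robot.get_obs(); print({k:np.round(o[k],3).tolist() for k in ['time','tool_pos','ee_rot','wrist_force','wrist_torque','width','finger_force']})
E
```

```text
{'time': 7.8, 'tool_pos': [0.602, -0.173, 0.29], 'ee_rot': [3.14, -0.001, 0.096], 'wrist_force': [-2.257, -2.08, 4.812], 'wrist_torque': [-0.122, 0.684, -0.141], 'width': 0.014, 'finger_force': 29.765}
```

Now I open, retreat and look.

Request:
step_arm([
  [[0,0,0,0,0,0,40],[0,0,0,0,0,0,40],[0,0,0,0,0,0,40],[0,0,-25,0,0,0,40],[0,0,-35,0,0,0,64],[0,0,-20,0,0,0,64],[0,0,0,0,0,0,64],[0,0,0,0,0,0,64]],
])

```text
time: 8.8
tool_pos: [0.6017, -0.172, 0.3678]
ee_rot: [-3.14, 0.002, 0.095]
wrist_force: [0.6, -0.4, 0.3]
width: 0.064
finger_force: 0.0
```

```bash
python3 - <<'E'
from h import *
p=snap('wrist'); c=pix(p,(.6015,-.172,.085)).astype(int); print(c)
x0,y0=c[0]-80,max(0,c[1]-70); print(x0,y0); save(p,'w3.png',(x0,y0,x0+160,y0+120),5)
np.save('p2.npy',p,allow_pickle=True)
E
```

```text
[279 211]
199 141
```

View pics/w3.png

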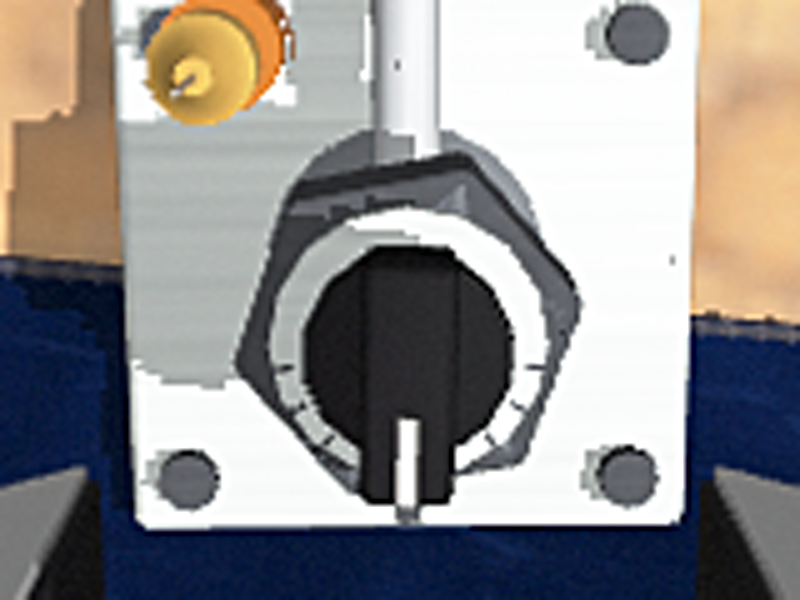

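The wrist crop shows the pointer line at x≈408 and the long mark hidden under it at (408,515). The side marks are symmetric about x≈409, so the knob is set within about 1°. The ring hasn't turned. Now for the ring grasp, keeping the fingers clear of the oiler.

Request:
step_arm([
  [[0,0,0,0,0,-0.175,64],[0,0,0,0,0,-0.175,64],[0,0,0,0,0,-0.175,64],[0,0,0,0,0,-0.175,64],[0,0,0,0,0,-0.175,64],[0,0,0,0,0,-0.175,64],[0,0,0,0,0,-0.175,64],[0,0,0,0,0,-0.175,64],[0,0,0,0,0,-0.175,64],[0,0,0,0,0,-0.173,64],[0,0,0,0,0,0,64],[0,0,0,0,0,0,64]],
])

```text
time: 10.35
tool_pos: [0.6018, -0.1721, 0.3683]
ee_rot: [-3.14, -0.001, 1.84]
wrist_force: [0.1, 0.0, 0.1]
width: 0.064
finger_force: 0.0
```

```bash
python3 - <<'E'
from h import *
o=robot.get_obs(); print({k:np.round(o[k],4).tolist() for k in ['time','tool_pos','ee_rot','wrist_force','wrist_torque','width','joint_positions']})
plan([(.6015,-.172,.243,1.843)],64,20)
E
```

```text
{'time': 10.35, 'tool_pos': [0.6018, -0.1721, 0.3683], 'ee_rot': [-3.1404, -0.001, 1.8404], 'wrist_force': [0.0949, 0.041, 0.1121], 'wrist_torque': [-0.067, 0.0127, 0.0356], 'width': 0.064, 'joint_positions': [-0.3691, 0.2659, 1.2361, 0.0001, 1.6412, -0.6387]}
7 [[0.0,-0.0,17.9,0,0,np.float64(-0.0),64],[0.0,-0.0,17.9,0,0,np.float64(-0.0),64],[0.0,-0.0,17.9,0,0,np.float64(-0.0),64],[0.0,-0.0,17.9,0,0,np.float64(-0.0),64],[0.0,-0.0,17.9,0,0,np.float64(-0.0),64],[0.0,-0.0,17.9,0,0,np.float64(-0.0),64],[0.0,-0.0,17.9,0,0,np.float64(-0.0),64]]
```

Request:
step_arm([
  [[0,0,20,0,0,0,64],[0,0,20,0,0,0,64],[0,0,20,0,0,0,64],[0,0,20,0,0,0,64],[0,0,15,0,0,0,64],[0,0,15,0,0,0,64],[0,0,15,0,0,0,64],[0,0,0,0,0,0,64],[0,0,0,0,0,0,64]],
])

```text
time: 11.48
tool_pos: [0.602, -0.1722, 0.2448]
ee_rot: [3.141, 0.001, 1.843]
wrist_force: [-0.8, -0.6, -0.2]
width: 0.0643
finger_force: 0.0
```

Request:
step_arm([
  [[0,0,0,0,0,0,44],[0,0,0,0,0,0,44],[0,0,0,0,0,0,44],[0,0,0,0,0,0,44],[0,0,0,0,0,0,44]],
])

```text
time: 12.1
tool_pos: [0.6015, -0.1724, 0.2452]
ee_rot: [-3.141, 0.001, 1.843]
wrist_force: [-4.3, -1.0, 5.8]
width: 0.05
finger_force: 30.0
```

```bash
cat > st.py <<'E'
from h import *
o=robot.get_obs(); print({k:np.round(o[k],4).tolist() for k in ['time','tool_pos','ee_rot','wrist_force','wrist_torque','width','finger_force','joint_torque']})
E
python3 st.py
```

```text
{'time': 12.1, 'tool_pos': [0.6015, -0.1724, 0.2452], 'ee_rot': [-3.141, 0.0007, 1.8426], 'wrist_force': [-4.3324, -1.0129, 5.7571], 'wrist_torque': [-0.1836, 0.9151, 0.0351], 'width': 0.05, 'finger_force': 29.9848, 'joint_torque': [1.2206, -39.2961, -27.6566, 0.855, -1.2263, 0.0264]}
```

Request:
step_arm([
  [[0,0,0,0,0,0.1,44],[0,0,0,0,0,0.1,44],[0,0,0,0,0,0.1,44],[0,0,0,0,0,0.1,44],[0,0,0,0,0,0.05,44],[0,0,0,0,0,0,44]],
])

```text
time: 12.85
tool_pos: [0.6016, -0.1724, 0.2452]
ee_rot: [3.141, 0.001, 1.392]
wrist_force: [-3.4, -1.2, 4.8]
width: 0.0501
finger_force: 30.0
```

```bash
python3 st.py
```

```text
{'time': 12.85, 'tool_pos': [0.6016, -0.1724, 0.2452], 'ee_rot': [3.1415, 0.0011, 1.3923], 'wrist_force': [-3.403, -1.1849, 4.7743], 'wrist_torque': [-0.2927, 0.8789, 0.0614], 'width': 0.0501, 'finger_force': 29.986, 'joint_torque': [1.2689, -39.4164, -27.614, 0.9224, -1.1244, 0.1019]}
```

Request:
step_arm([
  [[0,0,0,0,0,0.06,44],[0,0,0,0,0,0.06,44],[0,0,0,0,0,0,44]],
])

```text
time: 13.22
tool_pos: [0.6016, -0.1724, 0.2453]
ee_rot: [3.141, 0.001, 1.272]
wrist_force: [-5.0, -0.6, 5.6]
width: 0.0499
finger_force: 30.0
```

```bash
python3 st.py
```

```text
{'time': 13.225, 'tool_pos': [0.6016, -0.1724, 0.2453], 'ee_rot': [3.1411, 0.0012, 1.2724], 'wrist_force': [-5.0127, -0.632, 5.6076], 'wrist_torque': [-0.3725, 0.8442, 0.0615], 'width': 0.0499, 'finger_force': 29.9858, 'joint_torque': [1.3012, -39.4539, -27.6014, 0.9464, -1.0935, 0.1109]}
```

Request:
step_arm([
  [[0,0,0,0,0,0.03,44],[0,0,0,0,0,0.03,44],[0,0,0,0,0,0,44]],
])

```text
time: 13.6
tool_pos: [0.6016, -0.1725, 0.2452]
ee_rot: [3.141, 0.001, 1.212]
wrist_force: [-3.7, -1.3, 5.1]
width: 0.0498
finger_force: 30.0
```

```bash
python3 st.py
```

```text
{'time': 13.6, 'tool_pos': [0.6016, -0.1725, 0.2452], 'ee_rot': [3.1411, 0.0012, 1.2125], 'wrist_force': [-3.7198, -1.255, 5.1008], 'wrist_torque': [-0.3565, 0.8841, 0.0307], 'width': 0.0498, 'finger_force': 29.988, 'joint_torque': [1.3027, -39.474, -27.5943, 0.9663, -1.078, 0.0855]}
```

Still free after 0.63 rad.

Request:
step_arm([
  [[0,0,0,0,0,0.06,44],[0,0,0,0,0,0.06,44],[0,0,0,0,0,0,44]],
])

```text
time: 13.98
tool_pos: [0.6017, -0.1725, 0.2452]
ee_rot: [3.141, 0.001, 1.092]
wrist_force: [-4.3, -1.4, 5.4]
width: 0.0498
finger_force: 30.0
```

```bash
python3 st.py
```

```text
{'time': 13.975, 'tool_pos': [0.6017, -0.1725, 0.2452], 'ee_rot': [3.1408, 0.0011, 1.0923], 'wrist_force': [-4.2933, -1.41, 5.4207], 'wrist_torque': [-0.3901, 0.834, 0.0272], 'width': 0.0498, 'finger_force': 29.9861, 'joint_torque': [1.3593, -39.511, -27.5827, 0.9952, -1.048, 0.1114]}
```

Request:
step_arm([
  [[0,0,0,0,0,0.06,44],[0,0,0,0,0,0.06,44],[0,0,0,0,0,0,44]],
])

```text
time: 14.35
tool_pos: [0.6017, -0.1725, 0.2452]
ee_rot: [3.14, 0.002, 0.974]
wrist_force: [-3.5, -1.0, 5.3]
width: 0.0499
finger_force: 30.1
```

```bash
python3 st.py
```

```text
{'time': 14.35, 'tool_pos': [0.6017, -0.1725, 0.2452], 'ee_rot': [3.1405, 0.0015, 0.974], 'wrist_force': [-3.5277, -0.9996, 5.2831], 'wrist_torque': [-0.4546, 0.8895, 0.5602], 'width': 0.0499, 'finger_force': 30.0953, 'joint_torque': [1.0066, -39.5463, -27.5698, 1.2057, -1.0215, 0.6375]}
```

Seated at about 0.57 N m. I'll tighten in small steps.

Request:
step_arm([
  [[0,0,0,0,0,0.04,44],[0,0,0,0,0,0.04,44],[0,0,0,0,0,0,44]],
])

```text
time: 14.72
tool_pos: [0.6017, -0.1725, 0.2452]
ee_rot: [3.14, 0.002, 0.895]
wrist_force: [-4.0, -2.5, 4.3]
width: 0.0497
finger_force: 30.2
```

```bash
python3 st.py
```

```text
{'time': 14.725, 'tool_pos': [0.6017, -0.1725, 0.2452], 'ee_rot': [3.1402, 0.0017, 0.8948], 'wrist_force': [-3.9578, -2.5008, 4.3324], 'wrist_torque': [-0.5126, 0.8872, 0.7822], 'width': 0.0497, 'finger_force': 30.1771, 'joint_torque': [0.8698, -39.5647, -27.5644, 1.3115, -1.0098, 0.848]}
```

Request:
step_arm([
  [[0,0,0,0,0,0.04,44],[0,0,0,0,0,0.045,44],[0,0,0,0,0,0,44]],
])

```text
time: 15.1
tool_pos: [0.6017, -0.1725, 0.2452]
ee_rot: [3.14, 0.002, 0.811]
wrist_force: [-4.0, -1.4, 5.8]
width: 0.0501
finger_force: 30.3
```

```bash
python3 st.py
```

```text
{'time': 15.1, 'tool_pos': [0.6017, -0.1725, 0.2452], 'ee_rot': [3.14, 0.0019, 0.8105], 'wrist_force': [-4.0301, -1.3524, 5.8117], 'wrist_torque': [-0.5502, 0.829, 0.9841], 'width': 0.0501, 'finger_force': 30.2809, 'joint_torque': [0.7307, -39.5824, -27.5605, 1.4173, -1.0014, 1.0932]}
```

Moment is about 1.0 N m. I release, go straight up and check the knob.

Request:
step_arm([
  [[0,0,0,0,0,0,64],[0,0,0,0,0,0,64],[0,0,0,0,0,0,64],[0,0,0,0,0,0,64],[0,0,-15,0,0,0,64],[0,0,-25,0,0,0,64],[0,0,-40,0,0,0,64],[0,0,-40,0,0,0,64],[0,0,-15,0,0,0,64],[0,0,0,0,0,0,64],[0,0,0,0,0,0,64]],
])

```text
time: 16.48
tool_pos: [0.6016, -0.172, 0.3771]
ee_rot: [-3.138, 0.001, 0.808]
wrist_force: [0.2, -0.5, 0.6]
width: 0.0635
finger_force: 0.0
```

```bash
python3 st.py; python3 - <<'E'
from h import *
p=snap('wrist'); c=pix(p,(.6015,-.172,.085)).astype(int)
x0,y0=c[0]-80,max(0,c[1]-60); print(x0,y0); save(p,'w4.png',(x0,y0,x0+160,y0+120),5)
np.save('p3.npy',p,allow_pickle=True)
s=snap('scene')
for q in ['wax_tin','black_cap','red_block','slide_grease']:
    for a in models.tip_of(s,q)[:1]: print(q,np.round(a['xy'],1),at_z(s,a['xy'],0).round(4))
E
```

```text
{'time': 16.475, 'tool_pos': [0.6016, -0.172, 0.3771], 'ee_rot': [-3.1382, 0.0013, 0.8077], 'wrist_force': [0.1775, -0.4915, 0.5622], 'wrist_torque': [-0.0554, 0.1172, 0.017], 'width': 0.0635, 'finger_force': 0.0, 'joint_torque': [0.0232, -42.6286, -31.1135, 0.0774, -0.0142, 0.0003]}
199 148
wax_tin [259.2 216.8] [ 0.6961 -0.0661  0.    ]
black_cap [329.3 265.1] [ 0.7098 -0.2618  0.    ]
red_block [306.4 252. ] [ 0.7006 -0.208   0.    ]
slide_grease [284.3 226.6] [ 0.7163 -0.1246  0.    ]
```

View pics/w4.png

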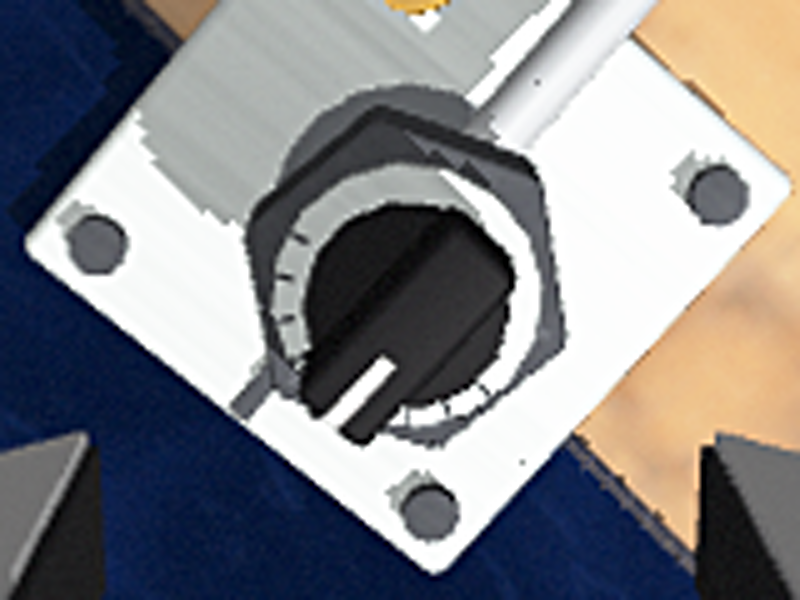

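```bash
python3 - <<'E'
from h import *
def F(n,x0,y0):
    p=np.load(n,allow_pickle=True).item(); return lambda u,v,z: at_z(p,(x0+u/5-.4,y0+v/5-.4),z)
ang=lambda a,b: np.degrees(np.arctan2((b-a)[1],(b-a)[0]))
f=F('p2.npy',199,141); C=f(0,0,0)
print('before line',ang(f(409,422,.104),f(407,512,.104)),'sides',ang(f(362,265,.104),f(362,500,.104)),ang(f(458,265,.104),f(453,500,.104)),'plate',ang(f(138,525,.015),f(113,0,.015)),ang(f(685,525,.015),f(700,0,.015)))
f=F('p3.npy',199,148)
print('after line',ang(f(388,362,.104),f(335,425,.104)),'sides',ang(f(432,230,.104),f(303,385,.104)),ang(f(515,285,.104),f(372,440,.104)),'plate',ang(f(25,250,.015),f(435,572,.015))+90,ang(f(435,572,.015),f(790,185,.015)))
E
```

```text
before line -175.67676494469353 sides -174.83698944154256 -175.26289832608816 plate 6.033341318102489 6.109347711285636
after line -172.65320099049728 sides -172.67999889335746 -175.00818898772323 plate 6.381487818411642 5.939271149173914
```

```bash
python3 - <<'E'
from h import *
def F(n,x0,y0):
    p=np.load(n,allow_pickle=True).item(); return lambda u,v,z: at_z(p,(x0+u/5-.4,y0+v/5-.4),z)
c=np.array([.6015,-.1722])
for n,x,y,M,L in [('p2.npy',199,141,[(328,443),(300,405),(285,368),(490,440),(517,405),(535,367)],[(409,422),(407,512)]),('p3.npy',199,148,[(300,238),(285,278),(288,320),(485,388),(447,410),(410,418)],[(388,362),(335,425)])]:
    f=F(n,x,y)
    for u,v in M: d=f(u,v,.079)[:2]-c; print(round(np.degrees(np.arctan2(d[1],d[0]))%360,1),round(np.hypot(*d)*1000,1),end='; ')
    for u,v in L: d=f(u,v,.104)[:2]-c; print('L',round(np.degrees(np.arctan2(d[1],d[0]))%360,1),round(np.hypot(*d)*1000,1),end='; ')
    print()
# white line fit in the native picture, sub-pixel
for n,x,y,box in [('p2.npy',199,141,(390,412,425,508)),('p3.npy',199,148,(320,350,402,430))]:
    p=np.load(n,allow_pickle=True).item(); g=p['color'].min(2).astype(float)
    a,b,c2,d2=[int(round(t/5)) for t in box]; sub=g[y+b:y+d2,x+a:x+c2]
    m=(sub>110).astype(np.uint8); k,l,s,_=cv2.connectedComponentsWithStats(m,connectivity=8); print(s[1:].tolist())
    i=1+np.argmax(s[1:,4]); v,u=np.nonzero(l==i); P=np.array([at_z(p,(x+a+uu,y+b+vv),.104)[:2] for uu,vv in zip(u,v)])
    w=np.linalg.svd(P-P.mean(0))[2][0]; w=w if w[0]<0 else -w; r=P.mean(0)-c
    print('dir',np.degrees(np.arctan2(w[1],w[0]))%360,'from axis',np.degrees(np.arctan2(r[1],r[0]))%360)
E
```

```text
148.5 20.2; 126.3 19.2; 106.9 19.1; 226.4 20.7; 246.4 20.3; 265.4 20.8; L 192.7 4.9; L 186.6 18.6; 
106.8 19.4; 127.7 19.6; 148.3 19.4; 266.3 20.3; 245.8 20.5; 228.5 20.7; L 192.4 4.6; L 188.7 17.2; 
[[0, 2, 6, 18, 71], [6, 19, 1, 1, 1]]
dir 180.6751636301054 from axis 186.8496123797376
[[0, 1, 15, 15, 73], [14, 13, 2, 2, 3]]
dir 183.91659112498556 from axis 187.23601471249648
```

The last wrist crop shows the pointer line still in line with the rib. The bar is at 186.2° against the plate's 186.1°, and the side marks are balanced about 187°. The loose things haven't moved beyond detection noise. Handing in.

```bash
python3 -c "
from bench import robot
print(robot.close_job())"
```

```text
the job is handed in; nothing more can be done
None
```

The job is handed in after about 17 s of robot time: the knob is on the long mark to about 1°, the lock ring was tightened to about 1.0 N m, and the loose things stayed where they were as far as the cameras can tell.

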